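Clamp the glued spice-rack foot to the green mark and keep the trigger held

TASK

On the kitchen counter, first turn the red knob of the clamp's pressure gauge counter-clockwise until its red peak pointer is fully back at the zero stop. Then pump the clamp's black trigger to bring the jaw up to the freshly glued wooden block and squeeze it against the sprung pad until the black needle stands in the green arc, never letting the needle enter the red; use only the trigger, do not push the jaw by hand. The pressure falls if the trigger is let go, so finish with the trigger still held squeezed and the needle still in the green, and leave everything else on the counter where it is.

Things in the scene. Friction and masses are not known exactly. Their poses are not given: they have to be found in the camera images.
- clamp: Bench clamp on a light wooden board 190 (x) x 480 (y) x 18, fixed. Origin: centre line, underside of board; z up. Along y: black fixed hand grip (24 wide, y 113..131, top z 180), trigger (y 70), orange housing (y 62..147, top z 90), orange moving jaw, block, steel pad (face at y -75 at rest), fixed jaw post (y -107..-129, top z 88), gauge drum (d 100, y -182). The jaw advances towards -y.
- trigger (a joint): Trigger, rad: 0 released (upright), 0.40 fully squeezed. Hinge along clamp x at y 70, z 90; its top moves to the clamp's +y, towards the hand grip. Return spring 2-4 N, push up to 20 N at the grip. Squeezing drives the jaw 45 mm/rad after up to 6 mm lost in the 6 mm ratchet teeth (about 12 mm a full stroke); going back it slips and leaves the jaw. Pump: squeeze, let fully back, squeeze again.
- lever_grip (a point): Grip point in the middle of the trigger lever, 70 mm above its hinge, moves with it. Black bar 16 wide in the clamp's x, 14 thick in y; orange tip 18 x 16, its end 90 mm above the hinge. Best pushed on its front (-y) face with closed fingers; pinched across its x it slowly slips. Free around it except the fixed hand grip behind it (+y): gap 36 mm released, 8 mm squeezed.
- lever: The trigger lever itself (turns with the trigger). Origin on its hinge, z along the lever upward.
- rod (a joint): Advance of the jaw, m, growing towards the clamp's -y. The jaw's face is at clamp y = 0.045 - value; free travel left until the 60 mm block is pinched against the pad is 0.060 - value. Starts 0.012 to 0.038. A 5 N friction brake holds it when the trigger is released; more pressure than that pushes it back, to 5 N or less (needle under 0.4).
- jaw: Moving jaw: orange plate with black rubber face, 46 wide, 50 high, 14 thick. Origin: centre of its rubber face (clamp z 45). Must not be pushed by hand.
- block: Wooden block to be clamped, 44 (x) x 60 (y) x 44 high: a mid-brown and a darker layer with a pale glue seam, dark round recess on top. Lies loose on the board between jaw and pad, 3 to 8 mm from the pad; the jaw slides it to the pad. Origin: centre of its underside.
- needle (a joint): Black live needle on the white dial, rad clockwise from zero seen from above. Shows compression of the sprung pad: 100 rad per m, 15 N per rad. Pale arc 0 to 0.65, green 0.65 to 1.20, yellow 1.20 to 1.35, red 1.35 to 2.0. With the block pinched and the lost motion taken up, each 0.01 rad of trigger adds about 0.045 rad.
- peak (a joint): Red peak pointer and red knob, one piece: rad clockwise from zero seen from above. 0 is the zero stop, so reset by turning counter-clockwise. Starts 0.8 to 1.4. Light friction (0.012 N m), stays where left; the rising needle pushes it along.
- knob_grip (a point): Centre of the knob's grip bar, on the knob's axis, 108 above the counter. Bar 34 long, 13 thick, from 91 to 117 above the counter. This frame's x axis runs along the bar and the pointer, z up: grip across its y from above.
- dial (a point): Centre of the white dial face (d 96), 80 above the counter, axes as the clamp's. The zero mark lies 4.09 rad counter-clockwise from the clamp's +x, seen from above; readings grow clockwise.
- glue: white glue bottle with a yellow label and orange cap, 34 wide, 100 tall, standing on the clamp's board; leave alone. Origin: centre of its underside.
- spare: spare dark wooden slat 30x60x16 lying on the clamp's board; leave alone. Origin: centre of its underside.
- soap: green washing-up liquid bottle with red cap, 64 wide, 200 tall; leave alone. Origin: centre of its underside.
- jar_a: amber spice jar with steel lid, 52 wide, 80 tall; leave alone. Origin: centre of its underside.
- jar_b: clear spice jar with black lid, 52 wide, 80 tall; leave alone. Origin: centre of its underside.
- mug: blue mug, 80 wide, 90 tall; leave alone. Origin: centre of its underside.
- bowl: white bowl, 110 wide, 50 tall; leave alone. Origin: centre of its underside.
Mind the look-alikes: they are no part of the job. There is more than one size of the block; the job needs the largest.

How it is judged:
On the way, in this order (a step that is already met when the one before it is completed fails the run):
1. the red peak pointer is turned back to its zero stop (within 0.08 rad) before the block is under pressure (value of joint peak below 0.08 rad and value of joint needle below 0.05 rad), for 0.2 s.
2. the jaw, driven by the trigger, presses the block against the pad (value of joint needle above 0.15 rad and contact force between jaw and block above 1 N), for 0.05 s.
At the end, for the whole second after the job is handed in: Fingers still hold the trigger squeezed (over 1 N on the lever, trigger above 0.03 rad), needle in the green (0.64 to 1.22 rad), peak pointer at 0.58 to 1.38, jaw pressing the block with over 6 N, block flat on the board (tilt under 0.12 rad), within 15 mm of the clamp's centre line (value of joint needle between 0.64 and 1.22 rad and value of joint peak between 0.58 and 1.38 rad and contact force between jaw and block above 6 N and contact force between the fingers and lever above 1 N and value of joint trigger above 0.03 rad and angle between block's own z axis and vertical below 0.12 rad and x of block in the frame of clamp between -0.015 and 0.015 m); the arm keeps its last pose, push and grip.
It fails at once if the needle enters the red (block crushed) (value of joint needle above 1.38 rad).
It fails at once if the robot pushes on the jaw itself (contact force between any of the fingers, the arm and jaw above 1 N).
It fails at once if something else on the counter is moved by more than 30 mm (distance of any of glue, spare, soap, jar_a, jar_b, mug, bowl from where it was at the start of the episode above 0.03 m).
It also fails if it takes over 54 s, if anything falls off the work surface, if the arm or the gripper's body presses on something with over 40 N, if the wrist force passes 120 N, or if a joint passes its speed limit or range.

ROBOT

A 6-joint arm with a two-finger parallel gripper is mounted at the origin on the work surface. World frame = base frame: x ahead of the robot, y to its left, z up, the work surface at z = 0. Lengths are in m, angles in rad, forces in N, time in s.
With the tool pointing down it reaches from about 0.225 to 0.725 m from the base axis. Payload 3.1 kg.
Tool frame: the origin (TCP) lies at the very end of the fingers, on their centre line; the grasp point (between the pads) lies 19 mm behind it; z points along the fingers, y is the direction in which the jaws open and shut (so a half turn about z gives the same grasp; the last joint's range is limited). The gripper opens to 85 mm and grips with 20 to 120 N. Pads are 22 mm wide; open, the fingers measure 114 mm over their backs; the gripper's body (76 mm by 85 mm) begins 54 mm behind the grasp point. The pads swing forward as they close: fully open they stand 13 mm farther back than shut.
Start: joints at [-1.287, 0.048, 0.099, 1.622, 0, 1.443], TCP at [0.21, -0.481, 0.202] pointing down, gripper open.
Joint ranges: [-2.91, 2.91], [-0.99, 1.94], [-1.21, 1.42], [-2.12, 2.29], [-1.49, 1.47], [-3.14, 3.14]. Speed limits (rad/s): [2.79, 2.79, 3.14, 3.14, 3.14, 3.14].

INTERFACE

Orientations are given as a 3x3 rotation matrix whose columns are the frame's x, y, z axes.
In Python, from bench import ctrl gives the robot as it stands.
- The arm moves only by the tool drive_tool, never from a script. Its arguments are lists of equal length, an entry for each row: "xyz": the shift along the tool's x, y, z in units of 30 mm (1.0 is 30 mm), a list of three; "delta_rot": the turn, a rotation vector about the tool's x, y, z in units of 5 degrees (1.0 is 5 degrees), a list of three; "fingers": the opening, from -1 (shut) to 1 (fully open). A call has 1 to 12 rows; each row shifts and turns the commanded pose from where the row before left it, along the tool's axes as they then stand; what a row does not reach is not made up. A row lasts 1/8 s, in which the tool goes at most 62.5 mm and 10.7 degrees, less where a joint would pass 70% of its speed; a pose out of reach is approached as far as the arm can. A call is refused whole if a number of a shift passes 1 or a number of a turn 1, either way. A call with a gripper value outside its range is refused whole. The fingers move at their own pace and stop on an object; the grip force is fixed at half the most. Time passes only in rows, so rows that do not move let the fingers close. It gives the time, the measured TCP pose, the force and the opening at its end, in the units of the state.
- ctrl.read_state(): the state, without advancing time (a new reading comes with each control period).
- ctrl.camera(name): name is "scene" or "top" or "wrist"; returns the picture (400x640x3 uint8, red, green, blue); there is no depth.
- ctrl.camera_params(name): a dict with "vertical_fov" (degrees; the focal length in pixels is half the picture's height over the tangent of half this angle, whatever the lens; pixels are square), "cx", "cy" (the principal point, pixels), "R" (3x3) and "t" (3): a world point X has camera coordinates R X + t; the wrist camera has in their place "hand_eye" (4x4, takes a point from camera to tool coordinates, whose origin is the TCP and whose axes are the flange's). Camera axes: x right, y down, z forward; pixel columns grow to the right and rows downward; lengths in m; the calibration is good to about 2 mm. A picture is of the moment at which its call begins: read the wrist's pose just before it. camera_params takes no time and is no camera call.
- ctrl.job_done(): hands the job in, once; it reports no verdict.
Trained networks look in the newest picture that a camera, given by its name, has taken for a name from the list of things; names that differ only in an ending like _2 or _b are one class to them, and where a whole thing is asked for, a point or a joint stands for the part that bears it (a point fixed in the world has none). Each returns a list of dicts, best first, with "conf" (0 to 1); they miss things now and then, are a little off and sometimes report something else, mostly with a low value. They report only what shows in the picture. A call takes as long as a camera call. They do not tell look-alikes from the thing itself.
- ctrl.find_in(camera, query): "position" ([column, row] in pixels, amid what is visible of it).
- ctrl.tip_of(camera, query): "position" ([column, row] in pixels: a listed point, or the origin of a listed thing).
The state is a dict: "clock": time; "qpos": joint angles; "joint_vel": joint speeds; "effort": joint torques, N m; "tool_pos": TCP position; "eef_rot": TCP orientation; "ft_force": force on the tool from outside, world axes, zero at the start; "wrist_torque": the same for the moment, N m; "width": finger opening in m.
Only numpy, scipy, OpenCV 4.12 (cv2) and the standard library are available. Lean on these libraries where they do the work, as an engineer would, in place of code of your own. Each camera call takes 0.05 s, during which the arm holds its last target. There are 200 camera calls.

## Working session

There is one attempt and no reset: what is moved stays moved. The work goes in short steps, Python scripts to look and compute and a tool call to move; the robot and the scene stay as the last step left them, time stands still between calls to the robot, and variables do not carry over. Pictures are saved under pics/ and viewed, about 8 in all and at most 12, crops included, and the job is handed in when it is done.

Besides the shell and the picture viewer there is one more tool, called after "Call:" in YAML: its name, and indented under it one key for each argument. drive_tool: Moves the arm, as the interface text tells. Its arguments: {"type":"object","properties":{"xyz":{"type":"array","items":{"type":"array","items":{"type":"number"}}},"delta_rot":{"type":"array","items":{"type":"array","items":{"type":"number"}}},"fingers":{"type":"array","items":{"type":"number"}}},"required":["xyz","delta_rot","fingers"]}

```bash
mkdir -p pics; ls; cat > h.py <<'E'
import numpy as np, cv2
from bench import ctrl
def snap(cam,fn=None):
    im=ctrl.camera(cam)
    if fn: cv2.imwrite('pics/'+fn,im[:,:,::-1])
    return im
def cam(name,st=None):
    p=ctrl.camera_params(name); f=200/np.tan(np.radians(p['vertical_fov'])/2)
    if 'hand_eye' in p:
        st=st or ctrl.read_state(); H=np.array(p['hand_eye']); Rt=np.array(st['eef_rot'])
        Rcw=Rt@H[:3,:3]; C=Rt@H[:3,3]+np.array(st['tool_pos'])
    else:
        Rcw=np.array(p['R']).T; C=-Rcw@np.array(p['t'])
    return f,p['cx'],p['cy'],Rcw,C
def at_z(c,px,z):
    f,cx,cy,R,C=c; d=R@np.array([(px[0]-cx)/f,(px[1]-cy)/f,1]); return C+d*(z-C[2])/d[2]
def proj(c,X):
    f,cx,cy,R,C=c; q=R.T@(np.array(X)-C); return np.array([cx+f*q[0]/q[2],cy+f*q[1]/q[2]])
E
python3 - <<'E'
from h import *
a=snap('top','top0.png'); b=snap('scene','scene0.png')
for n in ['top','scene']:
    print(n,ctrl.camera_params(n)['vertical_fov'],cam(n)[4])
for q in ['clamp','knob_grip','dial','lever_grip','jaw','block','lever']:
    for n in ['top','scene']:
        print(q,n,[(np.round(d['position']),round(d['conf'],2)) for d in ctrl.tip_of(n,q)][:3])
for q,z in [('knob_grip',.108),('dial',.08),('lever_grip',.16),('jaw',.045),('block',.018)]:
    r=ctrl.tip_of('top',q)
    if r: print(q,at_z(cam('top'),r[0]['position'],z))
s=ctrl.read_state();print(s['clock'],s['eef_rot'])
E
```

```text
pics
top 51.570701202494156 [0.43091594 0.00797331 1.31873024]
scene 54.41823051057559 [ 1.29042    -0.79209221  0.80152673]
clamp top [(array([329., 231.]), 0.61), (array([157., 270.]), 0.61), (array([173., 214.]), 0.29)]
clamp scene [(array([303., 223.]), 0.96), (array([397., 174.]), 0.43)]
knob_grip top [(array([393., 218.]), 0.43)]
knob_grip scene [(array([302., 224.]), 0.72), (array([264., 229.]), 0.47)]
dial top [(array([391., 221.]), 0.59)]
dial scene [(array([266., 236.]), 0.76)]
lever_grip top [(array([311., 231.]), 0.57)]
lever_grip scene [(array([313., 177.]), 0.44)]
jaw top [(array([323., 230.]), 0.51)]
jaw scene [(array([304., 213.]), 0.77), (array([394., 238.]), 0.73)]
block top [(array([340., 232.]), 0.85), (array([356., 279.]), 0.62), (array([331., 179.]), 0.59)]
block scene [(array([341., 248.]), 0.74), (array([292., 229.]), 0.68), (array([252., 218.]), 0.67)]
lever top [(array([309., 232.]), 0.5)]
lever scene [(array([313., 191.]), 0.59)]
knob_grip [ 0.5711417 -0.2304343  0.108    ]
dial [ 0.56432651 -0.22997693  0.08      ]
lever_grip [0.52499524 0.01051909 0.16      ]
jaw [ 0.54014767 -0.02583565  0.045     ]
block [ 0.5350004 -0.0826137  0.018    ]
1.05 [[ 9.16410035e-01  4.00240736e-01  3.61697956e-05]
 [ 4.00240737e-01 -9.16410035e-01 -1.91783980e-05]
 [ 2.54703875e-05  3.20519020e-05 -9.99999999e-01]]
```

```bash
python3 - <<'E'
import cv2
a=cv2.imread('pics/top0.png');b=cv2.imread('pics/scene0.png')
cv2.imwrite('pics/top0c.png',cv2.resize(a[140:320,240:480],(800,600),interpolation=cv2.INTER_CUBIC))
E
```

```text
(no output)
```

View pics/top0c.png

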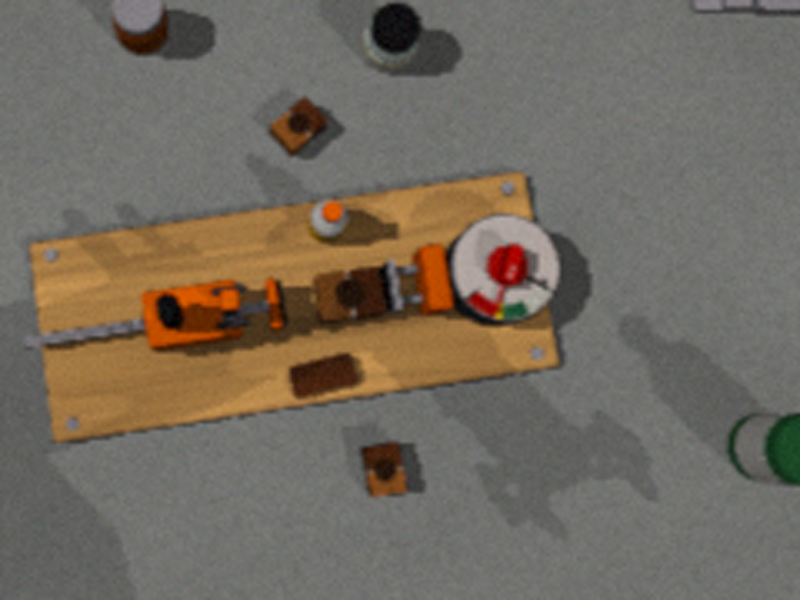

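View pics/scene0.png

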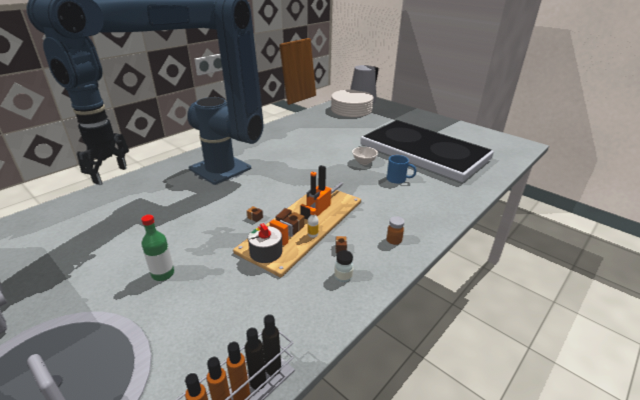

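```bash
cat >> h.py <<'E'
def fitclamp():
    c=cam('top'); px=np.array([[32,243],[525,175],[560,365],[55,440]])*.3+[240,140]
    W=np.array([at_z(c,p,.018) for p in px])[:,:2]
    o=W.mean(0); y=(W[0]+W[3]-W[1]-W[2]); psi=np.arctan2(-y[0],y[1])
    return o,psi,W
E
python3 - <<'E'
from h import *
o,psi,W=fitclamp(); print(o,psi,np.linalg.norm(W-np.roll(W,1,0),axis=1))
R=np.array([[np.cos(psi),-np.sin(psi)],[np.sin(psi),np.cos(psi)]])
for n,p in [('dial',(0,-.182)),('hinge',(0,.07)),('hand',(0,.122)),('jawtop',(0,.045))]: print(n,o+R@p)
c=cam('top')
def cp(x,y):return at_z(c,(240+x*.3,140+y*.3),.0)
print('red ptr',at_z(c,(240+499*.3,140+303*.3),.083)[:2],'jaw face top',R.T@(at_z(c,(240+284*.3,140+303*.3),.07)[:2]-o),'block',R.T@(at_z(c,(240+350*.3,140+293*.3),.062)[:2]-o),'glue cap',R.T@(at_z(c,(240+333*.3,140+212*.3),.118)[:2]-o), 'drum', R.T@(at_z(c,(240+505*.3,140+268*.3),.08)[:2]-o))
E
```

```text
[ 0.53714258 -0.04461951] 0.14936105488183082 [0.18559371 0.47521215 0.18353036 0.4772249 ]
dial [ 0.56422533 -0.22459319]
hinge [0.52672613 0.02460113]
hand [0.51898821 0.07602218]
jawtop [ 5.30446293e-01 -1.20526924e-04]
red ptr [ 0.53446637 -0.22577137] jaw face top [-0.0012124   0.01219376] block [-9.33966731e-05 -4.92120101e-02] glue cap [ 0.06833847 -0.04005592] drum [ 0.00104858 -0.19009747]
```

Call:
drive_tool:
  xyz:
    - [0.5,-0.1,-1]
    - [1,-0.2,-0.7]
    - [1,-0.2,0]
    - [1,-0.2,0]
    - [1,-0.2,0]
    - [1,-0.2,0]
    - [1,-0.2,0]
    - [1,-0.2,0]
    - [1,-0.2,0]
    - [1,-0.2,0]
    - [1,-0.2,0]
    - [1,-0.2,0]
  delta_rot:
    - [0,0,0]
    - [0,0,0]
    - [0,0,0]
    - [0,0,0]
    - [0,0,0]
    - [0,0,0]
    - [0,0,0]
    - [0,0,0]
    - [0,0,0]
    - [0,0,0]
    - [0,0,0]
    - [0,0,0]
  fingers: [1,1,1,1,1,1,1,1,1,1,1,1]

```text
clock: 2.55
tool_pos: [0.4995, -0.2792, 0.2531]
eef_rot: [[0.916, 0.4, -0.0], [0.4, -0.916, -0.0], [-0.0, 0.0, -1.0]]
ft_force: [0.3, -0.8, 0.8]
width: 0.0851
```

Call:
drive_tool:
  xyz:
    - [1,-0.2,0]
    - [1,-0.2,0]
    - [0.7,-0.2,0]
    - [0,0,0.5]
    - [0,0,0.5]
    - [0,0,0.5]
    - [0,0,0.3]
    - [0,0,0]
    - [0,0,0]
  delta_rot:
    - [0,0,0]
    - [0,0,0]
    - [0,0,0]
    - [0,0,1]
    - [0,0,1]
    - [0,0,1]
    - [0,0,1]
    - [0,0,1]
    - [0,0,1]
  fingers: [1,1,1,1,1,1,1,1,1]

```text
clock: 3.68
tool_pos: [0.5654, -0.2309, 0.1988]
eef_rot: [[0.993, -0.115, -0.001], [-0.115, -0.993, 0.0], [-0.001, -0.0, -1.0]]
ft_force: [0.1, 0.2, 0.3]
width: 0.085
```

```bash
python3 - <<'E'
from h import *
st=ctrl.read_state(); a=snap('wrist','w1.png'); c=cam('wrist',st)
print(st['clock'],st['tool_pos'],np.arctan2(st['eef_rot'][1][0],st['eef_rot'][0][0]),st['qpos'],c[4])
for q,z in [('knob_grip',.108),('dial',.08)]:
    print(q,[(np.round(d['position']),round(d['conf'],2),at_z(c,d['position'],z)[:2]) for d in ctrl.tip_of('wrist',q)][:3])
E
```

```text
3.675 [ 0.56542109 -0.23087162  0.19884698] -0.11500462774666932 [-4.97288445e-01  2.77961315e-01  3.51478730e-01  1.64508510e+00
 -2.24853601e-04  2.75930895e+00] [ 0.64288634 -0.2402815   0.37089812]
knob_grip [(array([319., 186.]), 0.82, array([ 0.56966692, -0.23044847]))]
dial [(array([318., 179.]), 0.62, array([ 0.56932686, -0.22883048])), (array([192., 199.]), 0.4, array([ 0.56288027, -0.09575578]))]
```

View pics/w1.png

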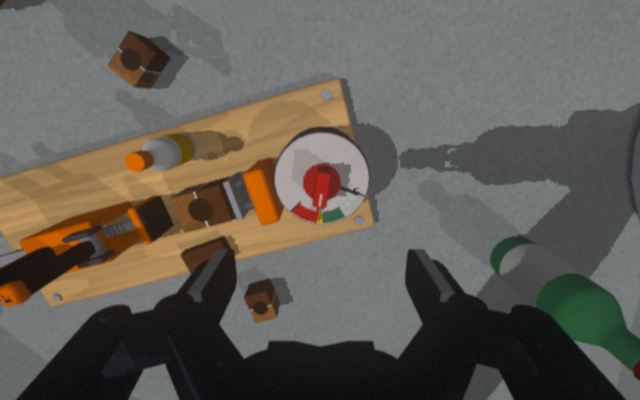

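Call:
drive_tool:
  xyz:
    - [0.15,0,0.7]
    - [0,0,1]
    - [0,0,1]
    - [0,0,0.8]
    - [0,0,0]
    - [0,0,0]
    - [0,0,0]
    - [0,0,0]
  delta_rot:
    - [0,0,0]
    - [0,0,0]
    - [0,0,0]
    - [0,0,0]
    - [0,0,0]
    - [0,0,0]
    - [0,0,0]
    - [0,0,0]
  fingers: [0,0,0,0,-1,-1,-1,-1]

```text
clock: 4.82
tool_pos: [0.571, -0.2318, 0.0956]
eef_rot: [[0.994, -0.111, 0.002], [-0.111, -0.994, -0.001], [0.002, 0.001, -1.0]]
ft_force: [-0.5, -0.1, -1.2]
width: 0.0002
```

```bash
python3 - <<'E'
from h import *
st=ctrl.read_state(); print(st['width'],st['ft_force'])
a=snap('wrist'); b=snap('top'); s=snap('scene')
w=np.vstack([cv2.resize(a[80:400,120:520],(600,480)),]) 
o=np.hstack([cv2.resize(a[60:300,160:480],(400,300)),cv2.resize(s[190:280,220:340],(400,300),interpolation=cv2.INTER_CUBIC)])
cv2.imwrite('pics/w2.png',o[:,:,::-1])
E
```

```text
0.0001928466488294603 [-0.51140779 -0.05977379 -1.17034438]
```

View pics/w2.png

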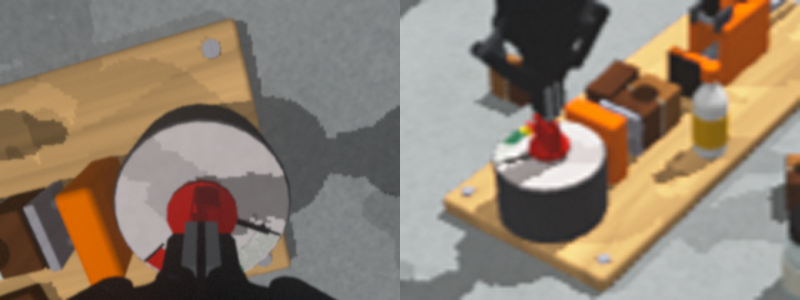

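```bash
python3 - <<'E'
from h import *
st=ctrl.read_state(); c=cam('wrist',st); t=cam('top')
f=lambda p:((np.array(p)-[160,60])*1.25).round()
print('tcp crop',f(proj(c,st['tool_pos'])),'grasp',f(proj(c,np.array(st['tool_pos'])+[0,0,.019])))
print('dial centre',at_z(c,(322,224),.08),'disc',at_z(c,(202/1.25+160,210/1.25+60),.091))
print('bar far end top',at_z(c,(205/1.25+160,186/1.25+60),.117))
for X in [(.57,-.23,.08),(.57,-.23,.117),(.587,-.23,.117)]:print(f(proj(c,X)))
p=ctrl.camera_params('wrist');print(np.round(p['hand_eye'],3))
E
```

```text
tcp crop [200. 213.] grasp [200. 230.]
dial centre [ 0.56848115 -0.23276691  0.08      ] disc [ 0.57035998 -0.23265524  0.091     ]
bar far end top [ 0.59295222 -0.23638639  0.117     ]
[197. 203.]
[197. 235.]
[192. 200.]
[[-0.    -0.953 -0.303  0.078]
 [ 1.    -0.    -0.     0.   ]
 [ 0.    -0.303  0.953 -0.172]
 [ 0.     0.     0.     1.   ]]
```

```bash
python3 - <<'E'
from h import *
a=snap('wrist'); s=snap('scene')
o=np.hstack([cv2.resize(a[190:290,270:370],(400,400),interpolation=cv2.INTER_CUBIC),cv2.resize(s[195:265,230:300],(400,400),interpolation=cv2.INTER_CUBIC)])
cv2.imwrite('pics/w3.png',o[:,:,::-1])
t=cam('scene'); st=ctrl.read_state()
g=lambda p:(np.array(p)-[230,195])*400/70+[400,0]
for X in [st['tool_pos'],(.57,-.231,.117),(.57,-.231,.08)]: print(g(proj(t,X)))
E
```

```text
[601.32837418 218.79605036]
[598.8273576 182.8838665]
[603.38756395 240.17112957]
```

View pics/w3.png

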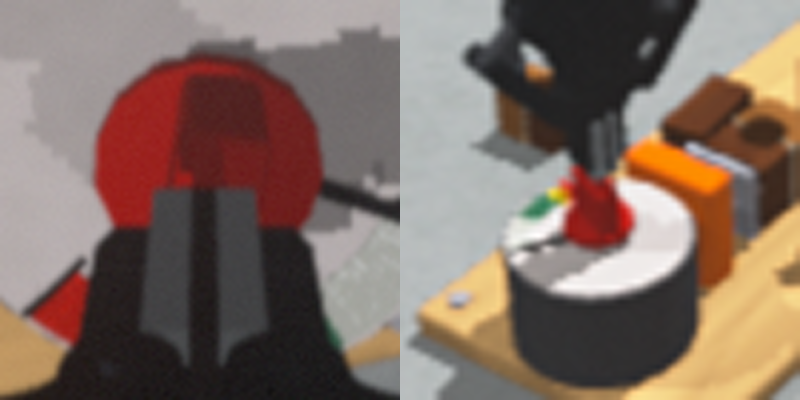

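```bash
python3 - <<'E'
from h import *
st=dict(ctrl.read_state()); st['eef_rot']=np.eye(3); st['tool_pos']=np.zeros(3); c=cam('wrist',st)
for X in [(0,.0425,-.013),(.011,.0425,-.013),(.011,.0425,-.033),(0,0,0),(.011,0,0),(.011,0,-.02),(.011,.006,-.02)]: print(X,proj(c,X).round(), ((proj(c,X)-[270,190])*4).round())
s=ctrl.read_state();print(s['clock'],s['effort'],s['wrist_torque'],s['joint_vel'])
E
```

```text
(0, 0.0425, -0.013) [391. 239.] [483. 197.]
(0.011, 0.0425, -0.013) [392. 222.] [488. 130.]
(0.011, 0.0425, -0.033) [401. 237.] [524. 189.]
(0, 0, 0) [320. 230.] [199. 162.]
(0.011, 0, 0) [320. 214.] [199.  97.]
(0.011, 0, -0.02) [320. 227.] [199. 149.]
(0.011, 0.006, -0.02) [330. 227.] [242. 149.]
5.075 [-4.39543592e-04 -4.29459965e+01  3.21261477e+01 -4.39084557e-03
  1.87715784e-05 -3.23637996e-04] [-0.07380291  0.06158378  0.00684349] [ 5.00303676e-04  6.72793953e-04 -4.13573748e-03 -1.26213974e-03
  7.78329896e-05 -2.90878562e-04]
```

Call:
drive_tool:
  xyz:
    - [0,0,-0.2]
    - [0,0,0]
    - [0,0,0.4]
    - [0,0,0.5]
    - [0,0,0]
  delta_rot:
    - [0,0,0]
    - [0,0,0]
    - [0,0,0]
    - [0,0,0]
    - [0,0,0]
  fingers: [0,0,0,0,0]

```text
clock: 5.7
tool_pos: [0.5682, -0.2303, 0.0698]
eef_rot: [[0.994, -0.112, -0.005], [-0.112, -0.994, 0.003], [-0.005, -0.002, -1.0]]
ft_force: [-0.9, 0.0, 0.2]
width: 0.043
```

Call:
drive_tool:
  xyz:
    - [0,0,0]
    - [0,0,0]
    - [0,0,0]
    - [0,0,0]
  delta_rot:
    - [0,0,0]
    - [0,0,0]
    - [0,0,0]
    - [0,0,0]
  fingers: [-1,-1,-1,-1]

```text
clock: 6.2
tool_pos: [0.5706, -0.2323, 0.0736]
eef_rot: [[0.994, -0.112, 0.001], [-0.112, -0.994, -0.002], [0.001, 0.002, -1.0]]
ft_force: [1.2, -3.1, -1.4]
width: 0.0108
```

Call:
drive_tool:
  xyz:
    - [0,0,0]
    - [0,0,0]
    - [0,0,0]
    - [0,0,0]
    - [0,0,0]
    - [0,0,0]
    - [0,0,0]
    - [0,0,0]
    - [0,0,0]
    - [0,0,0]
    - [0,0,0]
    - [0,0,0]
  delta_rot:
    - [0,0,-1]
    - [0,0,-1]
    - [0,0,-1]
    - [0,0,-1]
    - [0,0,-1]
    - [0,0,-1]
    - [0,0,-1]
    - [0,0,-1]
    - [0,0,-1]
    - [0,0,-1]
    - [0,0,-1]
    - [0,0,-1]
  fingers: [-1,-1,-1,-1,-1,-1,-1,-1,-1,-1,-1,-1]

```text
clock: 7.7
tool_pos: [0.5693, -0.2293, 0.0736]
eef_rot: [[0.591, 0.807, -0.002], [0.807, -0.591, 0.004], [0.002, -0.003, -1.0]]
ft_force: [-3.3, 2.9, 2.4]
width: 0.0113
```

Call:
drive_tool:
  xyz:
    - [0,0,0]
    - [0,0,0]
    - [0,0,0]
    - [0,0,0]
  delta_rot:
    - [0,0,-1]
    - [0,0,-1]
    - [0,0,-0.4]
    - [0,0,0]
  fingers: [-1,-1,-1,-1]

```text
clock: 8.2
tool_pos: [0.5688, -0.2291, 0.0736]
eef_rot: [[0.415, 0.91, -0.002], [0.91, -0.415, 0.004], [0.003, -0.004, -1.0]]
ft_force: [-4.2, 3.9, 4.7]
width: 0.0111
```

```bash
python3 - <<'E'
from h import *
s=ctrl.read_state();print(s['clock'],s['wrist_torque'],s['ft_force'],np.arctan2(s['eef_rot'][1][0],s['eef_rot'][0][0]),s['width'],s['effort'])
E
```

```text
8.2 [ 0.91749003  0.87336036 -0.86434315] [-4.19520608  3.91418914  4.65412302] 1.142372156120636 0.011144026806738797 [ -0.7246305  -40.94310522  32.4256897   -2.26022668  -0.58398915
  -0.88756632]
```

Call:
drive_tool:
  xyz:
    - [0,0,0]
    - [0,0,0]
    - [0,0,-0.5]
    - [0,0,-1]
    - [0,0,-1]
    - [0,0,-1]
    - [0,0,-1]
  delta_rot:
    - [0,0,0]
    - [0,0,0]
    - [0,0,0]
    - [0,0,0]
    - [0,0,0]
    - [0,0,0]
    - [0,0,0]
  fingers: [0,0,0,0,0,0,0]

```text
clock: 9.07
tool_pos: [0.5706, -0.2316, 0.2106]
eef_rot: [[0.413, 0.911, 0.002], [0.911, -0.413, -0.001], [-0.0, 0.002, -1.0]]
ft_force: [-0.5, -0.6, 0.6]
width: 0.0429
```

```bash
python3 - <<'E'
from h import *
st=ctrl.read_state(); a=snap('wrist'); c=cam('wrist',st)
print(st['clock'],st['tool_pos'])
for q,z in [('dial',.08),('lever_grip',.16),('jaw',.063),('block',.018)]:
    print(q,[(np.round(d['position']),round(d['conf'],2),at_z(c,d['position'],z)[:2].round(4)) for d in ctrl.tip_of('wrist',q)][:3])
X=proj(c,(.5685,-.230,.09)); print(X)
x,y=X.astype(int); x0=max(0,x-80);y0=max(0,y-60); print(x0,y0)
cv2.imwrite('pics/w4.png',np.hstack([cv2.resize(a[y0:y0+120,x0:x0+160],(800,600),interpolation=cv2.INTER_CUBIC)])[:,:,::-1])
# expected zero direction in image
for psi in [.149]:
    th=psi+4.09
    for r in [0,.03,.045]: print(r,(proj(c,(.5685+r*np.cos(th),-.230+r*np.sin(th),.083))-[x0,y0])*5)
cv2.imwrite('pics/w4full.png',a[:,:,::-1])
E
```

```text
9.075 [ 0.5705712  -0.23164179  0.21061952]
dial [(array([315., 180.]), 0.66, array([ 0.5655, -0.2306]))]
lever_grip [(array([290., 340.]), 0.54, array([ 0.4886, -0.3444]))]
jaw [(array([208.,   9.]), 0.94, array([ 0.5408, -0.0393]))]
block [(array([156., 152.]), 0.86, array([ 0.3922, -0.1299])), (array([251.,  67.]), 0.55, array([ 0.5472, -0.0929])), (array([293.,  24.]), 0.46, array([ 0.6097, -0.0735]))]
[317.25087125 180.72625489]
237 120
0 [401.5493993  295.24645453]
0.03 [395.50615988 429.02865841]
0.045 [392.61188271 493.10071523]
```

View pics/w4.png

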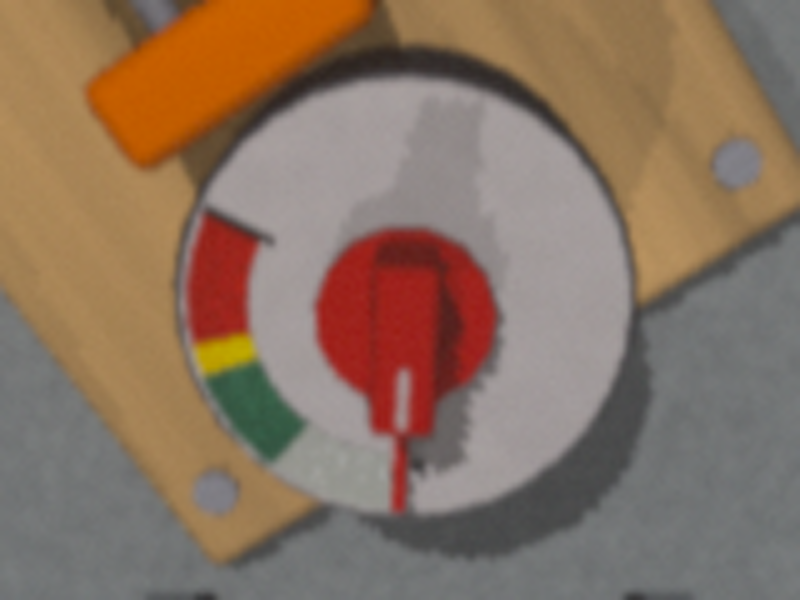

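Call:
drive_tool:
  xyz:
    - [0,0,0]
    - [0,0,0]
    - [0,0,0]
    - [0,0,0]
    - [0,0,0]
    - [0,0,0]
    - [0,0,0]
    - [1,0,0]
    - [1,0,0]
    - [1,0,0]
    - [1,0,0]
    - [1,0,0]
  delta_rot:
    - [0,0,-1]
    - [0,0,-1]
    - [0,0,-1]
    - [0,0,-1]
    - [0,0,-1]
    - [0,0,-1]
    - [0,0,-0.6]
    - [0,0,0]
    - [0,0,0]
    - [0,0,0]
    - [0,0,0]
    - [0,0,0]
  fingers: [-1,-1,-1,-1,-1,-1,-1,-1,-1,-1,-1,-1]

```text
clock: 10.82
tool_pos: [0.5465, -0.0819, 0.2061]
eef_rot: [[-0.149, 0.989, -0.003], [0.989, 0.149, 0.001], [0.001, -0.003, -1.0]]
ft_force: [1.1, 0.4, -0.1]
width: 0.0001
```

```bash
python3 - <<'E'
from h import *
st=ctrl.read_state(); a=snap('wrist','w5.png'); b=snap('top'); c=cam('wrist',st);t=cam('top')
cv2.imwrite('pics/topref.png',b[:,:,::-1])
print(st['clock'],st['tool_pos'],np.arctan2(st['eef_rot'][1][0],st['eef_rot'][0][0]))
for q,z in [('lever_grip',.16),('jaw',.045),('block',.018),('lever',.09)]:
    for n,cc in [('wrist',c),('top',t)]: print(q,n,[(np.round(d['position']),round(d['conf'],2),at_z(cc,d['position'],z)[:2].round(4)) for d in ctrl.tip_of(n,q)][:2])
E
```

```text
10.825 [ 0.54653914 -0.08186294  0.20610789] 1.720645148443307
lever_grip wrist [(array([315.,  66.]), 0.87, array([0.5281, 0.0178])), (array([321., 143.]), 0.72, array([ 0.5398, -0.0338]))]
lever_grip top [(array([311., 228.]), 0.37, array([0.5337, 0.0103]))]
jaw wrist [(array([321., 128.]), 0.76, array([ 0.5391, -0.0317]))]
jaw top [(array([321., 232.]), 0.74, array([ 0.5327, -0.0213]))]
block wrist [(array([448., 159.]), 0.94, array([ 0.7013, -0.0472])), (array([320., 177.]), 0.93, array([ 0.548 , -0.0937]))]
block top [(array([329., 181.]), 0.5, array([ 0.6989, -0.0464]))]
lever wrist [(array([317.,  77.]), 0.7, array([0.5284, 0.0166]))]
lever top [(array([308., 231.]), 0.54, array([0.5309, 0.0181]))]
```

View pics/w5.png

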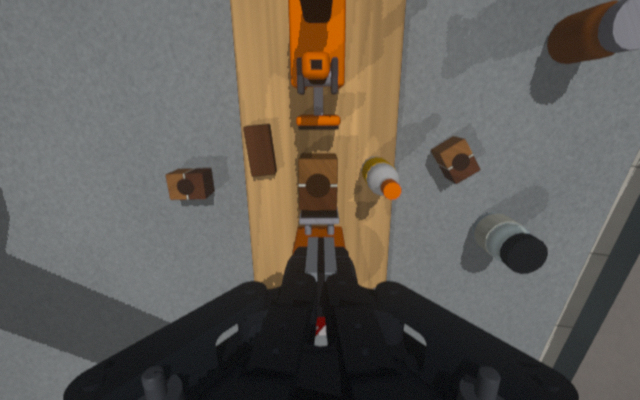

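Call:
drive_tool:
  xyz:
    - [1,0,0]
    - [0.9,0,0.3]
    - [0,0,1]
    - [0,0,1]
    - [0,0,0.3]
    - [0.2,0,0]
    - [0.2,0,0]
    - [0,0,0]
  delta_rot:
    - [0,0,0]
    - [0,0,0]
    - [0,0,0]
    - [0,0,0]
    - [0,0,0]
    - [0,0,0]
    - [0,0,0]
    - [0,0,0]
  fingers: [-1,-1,-1,-1,-1,-1,-1,-1]

```text
clock: 12.32
tool_pos: [0.5384, -0.0145, 0.1317]
eef_rot: [[-0.15, 0.989, 0.003], [0.989, 0.15, -0.0], [-0.001, 0.003, -1.0]]
ft_force: [0.1, 0.1, 0.1]
width: -0.0002
```

```bash
cat >> h.py <<'E'
o=np.array([.5415,-.051]); psi=.149
def cl(p): d=np.array(p[:2])-o; return np.array([d@[np.cos(psi),np.sin(psi)],d@[-np.sin(psi),np.cos(psi)]])
E
python3 - <<'E'
from h import *
st=ctrl.read_state(); s=snap('scene');c=cam('scene')
print(st['clock'],cl(st['tool_pos']),st['tool_pos'][2],st['ft_force'])
x,y=proj(c,st['tool_pos']).astype(int); print(x,y)
cv2.imwrite('pics/s6.png',cv2.resize(s[y-50:y+70,x-90:x+70],(800,600),interpolation=cv2.INTER_CUBIC)[:,:,::-1])
E
```

```text
12.325 [0.00232159 0.03659939] 0.13171651767959164 [0.0603042  0.05636171 0.11666394]
308 190
```

View pics/s6.png

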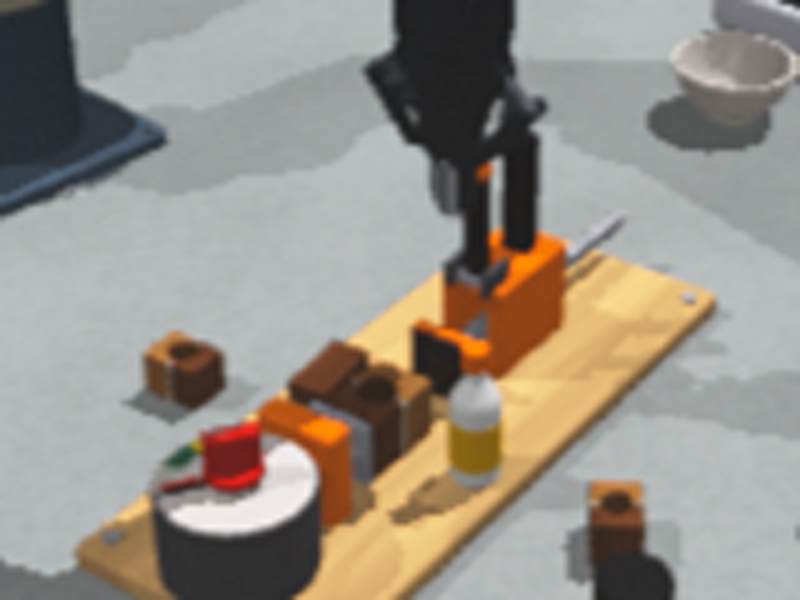

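Call:
drive_tool:
  xyz:
    - [0.3,0,0]
    - [0.3,0,0]
    - [0,0,0]
  delta_rot:
    - [0,0,0]
    - [0,0,0]
    - [0,0,0]
  fingers: [-1,-1,-1]

```text
clock: 12.75
tool_pos: [0.5349, 0.0033, 0.1305]
eef_rot: [[-0.15, 0.989, 0.001], [0.989, 0.15, -0.001], [-0.001, 0.001, -1.0]]
ft_force: [0.7, -0.8, 1.5]
width: -0.0004
```

Call:
drive_tool:
  xyz:
    - [0.3,0,0]
    - [0.3,0,0]
    - [0,0,0]
  delta_rot:
    - [0,0,0]
    - [0,0,0]
    - [0,0,0]
  fingers: [-1,-1,-1]

```text
clock: 13.12
tool_pos: [0.5321, 0.02, 0.1298]
eef_rot: [[-0.149, 0.989, -0.0], [0.989, 0.149, -0.003], [-0.002, -0.0, -1.0]]
ft_force: [0.3, -3.9, -1.6]
width: -0.0001
```

```bash
cat >> h.py <<'E'
def rep():
    st=ctrl.read_state(); f=np.array(st['ft_force']); print('t',st['clock'],'cl',cl(st['tool_pos']).round(4),'z',round(st['tool_pos'][2],4),'Fclamp',(f[:2]@[[np.cos(psi),-np.sin(psi)],[np.sin(psi),np.cos(psi)]]).round(1),f[2].round(1))
def jawface(n=4):
    """rod estimate: bright orange jaw top from top cam, averaged frames, strip along clamp y"""
    im=np.mean([ctrl.camera('top').astype(float) for _ in range(n)],0); return im
def strip(im):
    # dial unwrap: angle profile r 30..44 mm
    c=cam('top'); psi0=psi+4.09; ctr=np.array([.5685,-.2305])
    a=np.arange(-.5,2.2,.05); rs=np.linspace(.026,.044,7)
    P=np.array([[proj(c,(ctr[0]+r*np.cos(psi0-t),ctr[1]+r*np.sin(psi0-t),.082)) for t in a] for r in rs]).astype(np.float32)
    v=cv2.remap(im.astype(np.float32),P[...,0],P[...,1],cv2.INTER_LINEAR); return a,v
E
python3 - <<'E'
from h import *
rep(); im=jawface(4); np.save('top_a.npy',im)
cv2.imwrite('pics/t7.png',im[:,:,::-1])
a,v=strip(im); m=v.mean(0)
for t,x in zip(a[::2],m[::2]): print(round(t,2),x.round())
E
```

```text
t 13.125 cl [0.0013 0.0716] z 0.1298 Fclamp [-0.3 -3.9] -1.6
-0.5 [165. 149. 145.]
-0.4 [141. 127. 124.]
-0.3 [122. 112. 109.]
-0.2 [102.  89.  86.]
-0.1 [97. 57. 54.]
-0.0 [92. 53. 50.]
0.1 [100.  93.  88.]
0.2 [103.  99.  94.]
0.3 [105. 101.  95.]
0.4 [106. 101.  96.]
0.5 [104.  99.  94.]
0.6 [90. 89. 83.]
0.7 [63. 72. 63.]
0.8 [59. 70. 61.]
0.9 [60. 71. 61.]
1.0 [60. 71. 61.]
1.1 [70. 76. 58.]
1.2 [107.  94.  45.]
1.3 [113.  83.  43.]
1.4 [102.  54.  47.]
1.5 [102.  49.  47.]
1.6 [101.  50.  47.]
1.7 [100.  47.  45.]
1.8 [101.  47.  45.]
1.9 [92. 49. 47.]
2.0 [87. 75. 73.]
2.1 [106.  98.  96.][ WARN:0@6.764] global loadsave.cpp:1063 imwrite_ Unsupported depth image for selected encoder is fallbacked to CV_8U.
```

Call:
drive_tool:
  xyz:
    - [0.3,0,0]
    - [0,0,0]
  delta_rot:
    - [0,0,0]
    - [0,0,0]
  fingers: [-1,-1]

```text
clock: 13.58
tool_pos: [0.5307, 0.0289, 0.1299]
eef_rot: [[-0.149, 0.989, -0.0], [0.989, 0.149, -0.002], [-0.002, -0.001, -1.0]]
ft_force: [1.6, -4.9, -1.3]
width: 0.0002
```

```bash
python3 - <<'E'
from h import *
rep(); im=jawface(3); np.save('top_b.npy',im)
c=cam('top')
a0=cv2.imread('pics/topref.png')[:,:,::-1].astype(float)
def prof(im):
    ys=np.arange(.08,-.14,-.004); out=[]
    for y in ys:
        px=[proj(c,(*(o+[x*np.cos(psi)-y*np.sin(psi),x*np.sin(psi)+y*np.cos(psi)]),.068)) for x in (-.014,-.01,.01,.014)]
        v=cv2.remap(im.astype(np.float32),np.float32([[p[0] for p in px]]),np.float32([[p[1] for p in px]]),cv2.INTER_LINEAR)[0].mean(0); out.append(v)
    return ys,np.array(out)
y,p0=prof(a0);_,p1=prof(np.load('top_a.npy'));_,p2=prof(im)
for i in range(len(y)): print(round(y[i],3),(p0[i,0]-p0[i,2]).round(),(p1[i,0]-p1[i,2]).round(),(p2[i,0]-p2[i,2]).round())
E
```

```text
t 13.575 cl [0.0011 0.0806] z 0.1299 Fclamp [ 0.8 -5.1] -1.3
0.08 90.0 -27.0 -25.0
0.076 92.0 -26.0 -25.0
0.072 108.0 -26.0 -25.0
0.068 109.0 -26.0 -22.0
0.064 101.0 -26.0 -21.0
0.06 58.0 -25.0 -20.0
0.056 29.0 -24.0 -24.0
0.052 51.0 -23.0 -26.0
0.048 64.0 -21.0 -27.0
0.044 65.0 -22.0 -22.0
0.04 62.0 -25.0 -21.0
0.036 75.0 -28.0 -23.0
0.032 156.0 -25.0 -23.0
0.028 168.0 -21.0 -4.0
0.024 78.0 -21.0 22.0
0.02 53.0 -25.0 123.0
0.016 81.0 -22.0 172.0
0.012 77.0 6.0 119.0
0.008 56.0 31.0 35.0
0.004 33.0 59.0 61.0
-0.0 10.0 66.0 66.0
-0.004 -20.0 65.0 65.0
-0.008 -23.0 57.0 55.0
-0.012 -22.0 48.0 47.0
-0.016 -20.0 53.0 53.0
-0.02 -19.0 54.0 53.0
-0.024 -24.0 52.0 52.0
-0.028 -26.0 47.0 47.0
-0.032 -26.0 39.0 40.0
-0.036 -24.0 30.0 30.0
-0.04 -25.0 21.0 21.0
-0.044 -24.0 21.0 20.0
-0.048 -28.0 25.0 25.0
-0.052 -26.0 29.0 30.0
-0.056 -27.0 31.0 38.0
-0.06 -27.0 32.0 41.0
-0.064 -28.0 36.0 42.0
-0.068 -27.0 38.0 39.0
-0.072 -29.0 14.0 14.0
-0.076 -28.0 1.0 0.0
-0.08 -28.0 -0.0 0.0
-0.084 -28.0 2.0 3.0
-0.088 -27.0 15.0 16.0
-0.092 -27.0 20.0 21.0
-0.096 -27.0 22.0 21.0
-0.1 -28.0 22.0 22.0
-0.104 -27.0 47.0 47.0
-0.108 -26.0 96.0 95.0
-0.112 -27.0 145.0 145.0
-0.116 -25.0 178.0 178.0
-0.12 -24.0 181.0 181.0
-0.124 -24.0 181.0 181.0
-0.128 -22.0 175.0 175.0
-0.132 -20.0 104.0 104.0
-0.136 -22.0 8.0 8.0
-0.14 -23.0 9.0 9.0
```

Call:
drive_tool:
  xyz:
    - [-0.6,0,0]
    - [-0.7,0,0]
    - [0,0,0]
    - [0,0,0]
    - [0.5,0,0]
    - [0.4,0,0]
    - [0.4,0,0]
    - [0,0,0]
    - [0,0,0]
  delta_rot:
    - [0,0,0]
    - [0,0,0]
    - [0,0,0]
    - [0,0,0]
    - [0,0,0]
    - [0,0,0]
    - [0,0,0]
    - [0,0,0]
    - [0,0,0]
  fingers: [-1,-1,-1,-1,-1,-1,-1,-1,-1]

```text
clock: 14.85
tool_pos: [0.5306, 0.0294, 0.13]
eef_rot: [[-0.15, 0.989, 0.0], [0.989, 0.15, -0.003], [-0.003, -0.0, -1.0]]
ft_force: [-0.2, -4.4, -0.9]
width: 0.0001
```

```bash
cat >> h.py <<'E'
def prof(im):
    c=cam('top'); ys=np.arange(.04,-.09,-.002); out=[]
    for y in ys:
        px=[proj(c,(*(o+[x*np.cos(psi)-y*np.sin(psi),x*np.sin(psi)+y*np.cos(psi)]),.068)) for x in (-.014,-.01,.01,.014)]
        v=cv2.remap(im.astype(np.float32),np.float32([[p[0] for p in px]]),np.float32([[p[1] for p in px]]),cv2.INTER_LINEAR)[0].mean(0); out.append(v[0]-v[2])
    return ys,np.array(out)
def jaw(im):
    y,p=prof(im); k=(y>-.035)&(y<.036); w=np.clip(p-75,0,None)*k; return (w@y)/w.sum()
def dial(im):
    a,v=strip(im); m=v.mean(0); return ' '.join(f'{t:.2f}:{x[0]:.0f}/{x[1]:.0f}' for t,x in zip(a[8:],m[8:]) if t<1.6)
E
python3 - <<'E'
from h import *
rep(); im=jawface(3); np.save('top_c.npy',im); print('jaw',jaw(cv2.imread('pics/topref.png')[:,:,::-1].astype(float)),jaw(np.load('top_b.npy')),jaw(im)); print(dial(im))
E
```

```text
t 14.85 cl [0.0011 0.0811] z 0.13 Fclamp [-0.8 -4.3] -0.9
jaw 0.02912799056762674 0.0160367722850036 0.004638581505886744
-0.10:102/62 -0.05:95/46 -0.00:92/53 0.05:95/77 0.10:100/93 0.15:103/99 0.20:104/99 0.25:104/99 0.30:104/100 0.35:105/100 0.40:105/101 0.45:106/100 0.50:104/99 0.55:99/96 0.60:89/89 0.65:75/79 0.70:64/73 0.75:59/71 0.80:59/70 0.85:60/70 0.90:60/71 0.95:60/71 1.00:60/71 1.05:62/72 1.10:71/76 1.15:88/85 1.20:107/95 1.25:115/94 1.30:113/83 1.35:106/67 1.40:102/54 1.45:102/50 1.50:101/48 1.55:101/48 1.60:101/50
```

Call:
drive_tool:
  xyz:
    - [-0.6,0,0]
    - [-0.7,0,0]
    - [0,0,0]
    - [0,0,0]
    - [0.5,0,0]
    - [0.4,0,0]
    - [0.1,0,0]
    - [0,0,0]
  delta_rot:
    - [0,0,0]
    - [0,0,0]
    - [0,0,0]
    - [0,0,0]
    - [0,0,0]
    - [0,0,0]
    - [0,0,0]
    - [0,0,0]
  fingers: [-1,-1,-1,-1,-1,-1,-1,-1]

```text
clock: 16.0
tool_pos: [0.532, 0.0204, 0.1299]
eef_rot: [[-0.15, 0.989, 0.0], [0.989, 0.15, -0.003], [-0.003, -0.0, -1.0]]
ft_force: [0.6, -5.3, -1.4]
width: 0.0
```

```bash
python3 - <<'E'
from h import *
rep(); im=jawface(3); print('jaw',jaw(im)); print(dial(im)[:130])
E
```

```text
t 16.0 cl [0.0012 0.072 ] z 0.1299 Fclamp [-0.2 -5.3] -1.4
jaw -0.0020809814492882724
-0.10:97/57 -0.05:95/45 -0.00:92/53 0.05:95/77 0.10:101/93 0.15:103/98 0.20:103/99 0.25:103/99 0.30:104/100 0.35:105/100 0.40:105/
```

Call:
drive_tool:
  xyz:
    - [0.15,0,0]
    - [0,0,0]
  delta_rot:
    - [0,0,0]
    - [0,0,0]
  fingers: [-1,-1]

```text
clock: 16.4
tool_pos: [0.5313, 0.0243, 0.1298]
eef_rot: [[-0.15, 0.989, -0.0], [0.989, 0.15, -0.004], [-0.004, -0.001, -1.0]]
ft_force: [0.7, -6.1, -1.8]
width: 0.0003
```

```bash
python3 - <<'E'
from h import *
rep(); im=jawface(3); print('jaw',jaw(im)); print(dial(im)[:130])
E
```

```text
t 16.4 cl [0.0011 0.076 ] z 0.1298 Fclamp [-0.2 -6.2] -1.8
jaw -0.004206705270738005
-0.10:96/57 -0.05:94/45 -0.00:92/53 0.05:94/77 0.10:100/93 0.15:103/98 0.20:104/99 0.25:104/100 0.30:105/100 0.35:106/101 0.40:106
```

Call:
drive_tool:
  xyz:
    - [0.15,0,0]
    - [0,0,0]
  delta_rot:
    - [0,0,0]
    - [0,0,0]
  fingers: [-1,-1]

```text
clock: 16.8
tool_pos: [0.5308, 0.0283, 0.1299]
eef_rot: [[-0.149, 0.989, 0.0], [0.989, 0.149, -0.005], [-0.005, -0.001, -1.0]]
ft_force: [1.9, -6.5, -1.7]
width: -0.0003
```

```bash
python3 - <<'E'
from h import *
rep(); im=jawface(3); print('jaw',jaw(im)); print(dial(im)[:130])
E
```

```text
t 16.8 cl [0.0012 0.0801] z 0.1299 Fclamp [ 1.  -6.7] -1.7
jaw -0.002446372858334947
-0.10:94/63 -0.05:87/43 -0.00:77/41 0.05:74/59 0.10:87/81 0.15:98/94 0.20:103/98 0.25:104/99 0.30:105/100 0.35:106/101 0.40:105/10
```

Call:
drive_tool:
  xyz:
    - [0.1,0,0]
    - [0,0,0]
  delta_rot:
    - [0,0,0]
    - [0,0,0]
  fingers: [-1,-1]

```text
clock: 17.2
tool_pos: [0.5305, 0.0296, 0.1299]
eef_rot: [[-0.149, 0.989, 0.0], [0.989, 0.149, -0.008], [-0.008, -0.001, -1.0]]
ft_force: [2.3, -10.0, -1.7]
width: -0.0004
```

```bash
python3 - <<'E'
from h import *
rep(); im=jawface(3); print('jaw',jaw(im)); print(dial(im)[:180])
E
```

```text
t 17.2 cl [0.0011 0.0813] z 0.1299 Fclamp [  0.8 -10.3] -1.7
jaw -0.0017491157264884962
-0.10:115/94 -0.05:98/62 -0.00:86/39 0.05:76/38 0.10:77/60 0.15:89/82 0.20:98/95 0.25:103/98 0.30:105/100 0.35:106/101 0.40:105/101 0.45:104/101 0.50:104/99 0.55:100/96 0.60:90/89
```

Call:
drive_tool:
  xyz:
    - [-0.6,0,0]
    - [-0.7,0,0]
    - [0,0,0]
    - [0,0,0]
    - [0.25,0,0]
    - [0.2,0,0]
    - [0.2,0,0]
    - [0,0,0]
  delta_rot:
    - [0,0,0]
    - [0,0,0]
    - [0,0,0]
    - [0,0,0]
    - [0,0,0]
    - [0,0,0]
    - [0,0,0]
    - [0,0,0]
  fingers: [-1,-1,-1,-1,-1,-1,-1,-1]

```text
clock: 18.35
tool_pos: [0.5333, 0.0117, 0.1302]
eef_rot: [[-0.149, 0.989, 0.001], [0.989, 0.149, -0.005], [-0.005, -0.0, -1.0]]
ft_force: [1.3, -6.2, -0.0]
width: 0.0001
```

```bash
cat >> h.py <<'E'
def ptr(n=3):
    rep(); im=jawface(n); a,v=strip(im); k=(a<1.6); d=v.mean(0)[:,1]; 
    ref=strip(np.load('top_c.npy'))[1].mean(0)[:,1]; dd=d-ref
    print('darkened:',' '.join(f'{t:.2f}:{x:.0f}' for t,x in zip(a,dd) if abs(x)>5))
    return im
E
python3 - <<'E'
from h import *
ptr()
E
```

```text
t 18.35 cl [0.0013 0.0633] z 0.1302 Fclamp [ 0.3 -6.3] -0.0
darkened: -0.50:9 -0.45:14 -0.40:14 -0.30:-15 -0.25:-16 -0.20:-8 -0.15:10 -0.10:33 -0.05:39 -0.00:18 0.05:-19 0.10:-49 0.15:-62 0.20:-50 0.25:-27 0.30:-9
```

Call:
drive_tool:
  xyz:
    - [0.1,0,0]
    - [0.1,0,0]
    - [0,0,0]
  delta_rot:
    - [0,0,0]
    - [0,0,0]
    - [0,0,0]
  fingers: [-1,-1,-1]

```text
clock: 18.88
tool_pos: [0.5327, 0.0158, 0.13]
eef_rot: [[-0.148, 0.989, 0.001], [0.989, 0.148, -0.009], [-0.009, -0.001, -1.0]]
ft_force: [1.4, -8.4, -2.2]
width: -0.0002
```

```bash
python3 - <<'E'
from h import *
ptr()
E
```

```text
t 18.875 cl [0.0012 0.0674] z 0.13 Fclamp [ 0.2 -8.5] -2.2
darkened: -0.50:10 -0.45:18 -0.40:25 -0.35:25 -0.30:10 -0.25:-8 -0.20:-7 -0.15:9 -0.10:33 -0.05:43 -0.00:32 0.05:14 0.15:-8 0.20:-20 0.25:-38 0.30:-56 0.35:-62 0.40:-46 0.45:-24 0.50:-9
```

Call:
drive_tool:
  xyz:
    - [0.1,0,0]
    - [0.1,0,0]
    - [0.1,0,0]
    - [0,0,0]
  delta_rot:
    - [0,0,0]
    - [0,0,0]
    - [0,0,0]
    - [0,0,0]
  fingers: [-1,-1,-1,-1]

```text
clock: 19.52
tool_pos: [0.5316, 0.0224, 0.1291]
eef_rot: [[-0.147, 0.989, 0.0], [0.989, 0.147, -0.013], [-0.013, -0.002, -1.0]]
ft_force: [2.2, -13.9, -4.8]
width: 0.0001
```

```bash
python3 - <<'E'
from h import *
im=ptr(); print(dial(im))
E
```

```text
t 19.525 cl [0.0011 0.0741] z 0.1291 Fclamp [  0.1 -14.1] -4.8
darkened: -0.50:10 -0.45:18 -0.40:27 -0.35:34 -0.30:35 -0.25:35 -0.20:31 -0.15:29 -0.10:37 -0.05:42 -0.00:31 0.05:14 0.50:-9 0.55:-17 0.60:-29 0.65:-40 0.70:-40 0.75:-30 0.80:-17 0.85:-7
-0.10:106/99 -0.05:95/88 -0.00:90/84 0.05:96/91 0.10:102/97 0.15:103/99 0.20:103/99 0.25:103/98 0.30:104/99 0.35:105/100 0.40:105/100 0.45:104/98 0.50:101/91 0.55:98/79 0.60:91/59 0.65:78/39 0.70:62/32 0.75:51/40 0.80:48/54 0.85:52/64 0.90:56/68 0.95:59/70 1.00:60/71 1.05:62/73 1.10:70/76 1.15:88/85 1.20:107/94 1.25:115/94 1.30:113/83 1.35:107/67 1.40:102/54 1.45:101/50 1.50:101/49 1.55:100/48 1.60:100/49
```

Call:
drive_tool:
  xyz:
    - [0.1,0,0]
    - [0.05,0,0]
    - [0,0,0]
  delta_rot:
    - [0,0,0]
    - [0,0,0]
    - [0,0,0]
  fingers: [-1,-1,-1]

```text
clock: 20.05
tool_pos: [0.5311, 0.0257, 0.1294]
eef_rot: [[-0.146, 0.989, 0.001], [0.989, 0.146, -0.015], [-0.015, -0.001, -1.0]]
ft_force: [2.9, -15.6, -4.3]
width: -0.0001
```

```bash
python3 - <<'E'
from h import *
im=ptr(); print(dial(im)[100:300])
w=ctrl.camera('scene')
cv2.imwrite('pics/f.png',np.hstack([cv2.resize(im.clip(0,255).astype(np.uint8)[195:250,350:425],(400,293),interpolation=cv2.INTER_CUBIC),cv2.resize(w[205:260,235:310],(400,293),interpolation=cv2.INTER_CUBIC)])[:,:,::-1])
E
```

```text
t 20.05 cl [0.0011 0.0774] z 0.1294 Fclamp [  0.6 -15.9] -4.3
darkened: -0.50:10 -0.45:17 -0.40:27 -0.35:34 -0.30:35 -0.25:36 -0.20:37 -0.15:36 -0.10:40 -0.05:43 -0.00:31 0.05:13 0.65:-7 0.70:-18 0.75:-32 0.80:-42 0.85:-43 0.90:-34 0.95:-21 1.00:-10
.30:104/99 0.35:105/100 0.40:106/101 0.45:105/101 0.50:105/100 0.55:100/97 0.60:89/87 0.65:75/72 0.70:68/55 0.75:70/39 0.80:70/28 0.85:64/28 0.90:52/37 0.95:47/50 1.00:51/61 1.05:57/68 1.10:69/75 1.15
```

View pics/f.png

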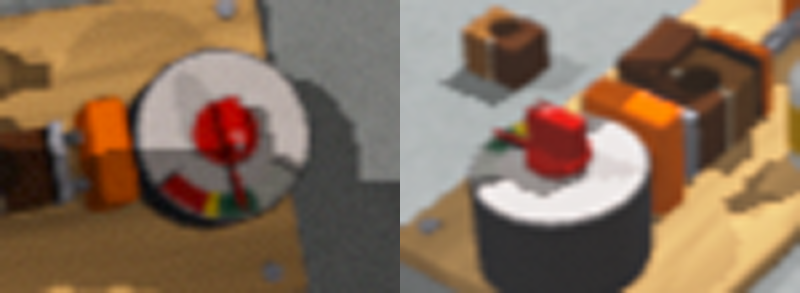

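Call:
drive_tool:
  xyz:
    - [0,0,0]
    - [0,0,0]
    - [0,0,0]
    - [0,0,0]
    - [0,0,0]
    - [0,0,0]
    - [0,0,0]
    - [0,0,0]
  delta_rot:
    - [0,0,0]
    - [0,0,0]
    - [0,0,0]
    - [0,0,0]
    - [0,0,0]
    - [0,0,0]
    - [0,0,0]
    - [0,0,0]
  fingers: [-1,-1,-1,-1,-1,-1,-1,-1]

```text
clock: 21.25
tool_pos: [0.5311, 0.0258, 0.1293]
eef_rot: [[-0.146, 0.989, 0.001], [0.989, 0.146, -0.015], [-0.015, -0.001, -1.0]]
ft_force: [2.5, -16.3, -5.1]
width: 0.0002
```

```bash
python3 - <<'E'
from h import *
im=ptr(); print(dial(im)[150:300])
a,v=strip(im); m=v.mean(0); i=lambda t:int(round((t+.5)/.05)); ok=np.argmin(m[:,1])
print(a[ok])
if .72<a[ok]<1.0: print(ctrl.job_done())
E
```

```text
t 21.25 cl [0.0011 0.0774] z 0.1293 Fclamp [  0.  -16.5] -5.1
darkened: -0.50:9 -0.45:17 -0.40:27 -0.35:34 -0.30:35 -0.25:36 -0.20:37 -0.15:36 -0.10:39 -0.05:42 -0.00:31 0.05:14 0.65:-7 0.70:-18 0.75:-32 0.80:-41 0.85:-42 0.90:-34 0.95:-21 1.00:-10
50:104/100 0.55:100/97 0.60:90/88 0.65:74/72 0.70:67/54 0.75:71/39 0.80:72/29 0.85:64/28 0.90:52/37 0.95:46/50 1.00:51/61 1.05:57/69 1.10:69/75 1.15:8
0.8499999999999996
the job is handed in; nothing more can be done
None
```

I turned the red knob back to its zero stop and pumped the trigger in four strokes. I handed the job in at about 21 s with the trigger still held squeezed.

- **Pointer reset:** a close-up after letting go of the knob showed the red pointer at the start of the pale arc, and the stop resisted the turn.
- **Pressure at the end:** the top camera put the red pointer at about 0.85 rad and the black needle at about 0.85 to 0.95 rad, inside the green. It stayed the same through one second of holding. The push on the trigger was about 16 N. In all readings the needle stayed well below the red.
- **Disagreed with the description:** the fingers looked about 25 mm shorter than the reported tool position says. The first grasp of the knob closed on nothing because of this, and the second, lower one held.
- **Not measured:** I did not measure the jaw's force on the block or the block's tilt. In the last picture the block looked flat against the pad. I did not remeasure the other objects, but the arm stayed clear of them.

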